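# Hang the hot-surface sign on the guard rail and click the hob on

### The job

Get the soup hob into service: drape the folded hot-surface sign astride the guard rail beside the hob so that it hangs freely between the posts, and let go of it. Then switch the hob on with the round power key at the right-hand end of the key row, pressing it just until you feel it click and no further (leaning on it ruins the dome), and let it come back up. Press no other key, and leave the pot, jug, glasses and ladle where they stand.

Things in the scene. Friction and masses are not known exactly. Their poses are not given: they have to be found in the camera images.
- sign_mid (a point): Loose sign of stiff cream plastic sheet, 70-140 g, standing like a tent, black triangle on each panel. 110 mm wide along its x (the fold), 114 high. Top 36 mm: two upright cheeks under a flat 4 mm roof, 32 mm across outside (its y), 24 inside: pinch here from above. Below, panels flare at 14 degrees to 72 mm across at the foot. Site at its centre: roof top 57 mm above, feet 57 below; z up.
- rail_mid (a point): Fixed guard rail: level steel tube, 16 mm diameter, its axis 160 mm above the table, bent down at both ends into posts 280 mm apart with 52 mm foot flanges. Site on the tube's axis half-way between the posts; x along the tube, z up. When the sign hangs astride it, roof on the tube, the sign's centre is 45 mm below this point.
- key_power_seat (a point): Seat of the power key: point fixed on the hob's sloping panel, on the key's axis; z is the panel's outward normal, y along the key row to the robot's left, x up the slope. The key is a grey round cap, 32 mm diameter, outermost on the right, pressed along -z. Its top stands 7 to 12 mm above this point, since the key mat lies at another height in each hob, unknown until touched.
- hob: Portable induction hob, fixed: steel box 350 mm deep (its x), 280 wide (y), 65 high, dark glass top with the pot on it; along its robot side a black key panel sloping down towards the robot at 18 degrees, with three raised grey keys. Origin at the centre of its underside.
- key_power (a joint): Travel of the power key from its own rest height, m; 0 at rest, grows as pressed, springs back. Dome key: gives at 1.7 N, rises to a peak of about 6.5 N at 1.4 mm, falls to about 4 N at 3.6 mm (the click; contact is made at 2.2 mm, just past the peak), then climbs again, ever more steeply. Beyond 4.8 mm (7 N) the dome is overpressed and damaged.
- key_minus (a joint): Travel of the minus key (grey oblong cap 18 mm along the row, 30 mm up the slope), 56 mm to the left of the power key (+y of its point); m, 0 at rest. Not to be pressed.
- key_plus (a joint): Travel of the plus key, like the minus key, 104 mm to the left of the power key; m, 0 at rest. Not to be pressed.
- pot: Lidded steel soup pot on the hob's glass, 180 mm in diameter, 153 mm high with its knob (which tops out about 220 mm above the table), two side handles; origin at the centre of its base. Bystander, edge about 90 mm behind the key row.
- jug: Dark grey jug, about 116 mm in diameter, 220 mm high, handle on its own +y side; origin at the centre of its base. Bystander.
- glass_a: Clear tumbler, 72 mm in diameter at the rim, 120 mm high; origin at the centre of its base. Bystander.
- glass_b: Clear tumbler like glass_a. Bystander.
- glass_c: Clear tumbler like glass_a, on the robot's side of the rail. Bystander.
- ladle: Steel ladle lying on the table, bowl of 84 mm, handle along its own +y, about 280 mm long; origin under the bowl. Bystander.
Not all that is in view belongs to the job. Of the things like the part that bears sign_mid, leave any that is green; of the rest the smaller one is meant.

How it is judged:
By the outcome, as a careful person would: the job done as asked, in the order asked, and still so for the second after the job is handed in, with the robot touching nothing.
It also fails if it takes over 51 s, if anything falls off the work surface, if the arm or the gripper's body presses on something with over 40 N, if the wrist force passes 120 N, or if a joint passes its speed limit or range.

### The arm

A 6-joint arm with a two-finger parallel gripper is mounted at the origin on the work surface. World frame = base frame: x ahead of the robot, y to its left, z up, the work surface at z = 0. Lengths are in m, angles in rad, forces in N, time in s.
With the tool pointing down it reaches from about 0.375 to 0.975 m from the base axis. Payload 3.8 kg.
Tool frame: the origin (TCP) lies midway between the tips of the shut fingers; the grasp point (between the pads) lies 19 mm behind it; z points along the fingers, y is the direction in which the jaws open and shut (so a half turn about z gives the same grasp; the last joint's range is limited). The gripper opens to 85 mm and grips with 20 to 120 N. Pads are 22 mm wide; open, the fingers measure 114 mm over their backs; the gripper's body (76 mm by 85 mm) begins 54 mm behind the grasp point. The pads swing forward as they close: fully open they stand 13 mm farther back than shut.
Start: joints at [-1.232, 0.264, 1.604, -0, 1.274, -0.037], TCP at [0.248, -0.628, 0.231] pointing down, gripper open.
Joint ranges: [-2.63, 2.63], [-0.94, 2.18], [0.31, 2.57], [-1.31, 4.45], [0, 2.66], [-2.55, 2.55]. Speed limits (rad/s): [2.57, 2.57, 3.14, 3.14, 3.14, 3.14].

### API

Orientations are given as a rotation vector (axis times angle).
In Python, from workcell import bot gives the robot as it stands.
- The arm moves only by the tool drive_tool, never from a script. Its argument "deltas" is a list of rows, each an object with "hand": the opening, from 0 (shut) to 1 (fully open); "offset": the shift along the world's x, y, z in cm, a list of three; "angular": the turn, a rotation vector about the world's x, y, z in degrees, a list of three. A call has 1 to 8 rows; each row is the pose to reach, as a shift and turn from the pose commanded when the call began; what a row does not reach only later rows make up. A row lasts 1/8 s, in which the tool goes at most 62.5 mm and 10.7 degrees, less where a joint would pass 70% of its speed; a pose out of reach is approached as far as the arm can. A call with a gripper value outside its range is refused whole. The fingers move at their own pace and stop on an object; "force" is the grip in N (left out, the last holds). Time passes only in rows, so rows that repeat a pose let the fingers close. It gives the time, the measured TCP pose, the force and the opening at its end, in the units of the state.
- bot.read_state(): the state, without advancing time (a new reading comes with each control period).
- bot.read_camera(name): name is "side" or "top" or "wrist"; returns a dict with "frame" (384x512x3 uint8, blue, green, red), "mtx" (3x3 intrinsics, pixels), "R" (3x3) and "t" (3): a world point X has camera coordinates R X + t. Camera axes: x right, y down, z forward; pixel columns grow to the right and rows downward; lengths in m; the calibration is good to about 2 mm. A picture is of the moment at which its call begins. There is no depth.
- bot.finish_job(): hands the job in, once; it reports no verdict.
The state is a dict: "time": time; "q": joint angles; "joint_vel": joint speeds; "joint_torque": joint torques, N m; "tool_pos": TCP position; "tcp_rot": TCP orientation; "wrist_force": force on the tool from outside, world axes, zero at the start; "torque": the same for the moment, N m; "width": opening from 0.0 (shut) to 1.0 (fully open).
Only numpy, scipy, OpenCV 4.12 (cv2) and the standard library are available. Lean on these libraries where they do the work, as an engineer would, in place of code of your own. Each camera call takes 0.05 s, during which the arm holds its last target. There are 200 camera calls.

## Working session

There is one attempt and no reset: what is moved stays moved. The work goes in short steps, Python scripts to look and compute and a tool call to move; the robot and the scene stay as the last step left them, time stands still between calls to the robot, and variables do not carry over. Pictures are saved under pics/ and viewed, about 8 in all and at most 12, crops included, and the job is handed in when it is done.

Besides the shell and the picture viewer there is one more tool, called after "Emit:" as a command line: name --argument value ..., lists and objects as JSON in quotes. drive_tool: Moves the arm, as the interface text tells. Its arguments: {"type":"object","properties":{"deltas":{"type":"array"},"force":{"type":"number"}},"required":["deltas"]}

```bash
mkdir -p pics; cat > h.py <<'E'
import numpy as np, cv2
from workcell import bot
def shot(name,fn=None):
    c=bot.read_camera(name)
    np.savez(f'{fn or name}.npz',**{k:np.array(v) for k,v in c.items()})
    if fn: cv2.imwrite(f'pics/{fn}.png',c['frame'])
    return c
def load(fn): return dict(np.load(f'{fn}.npz'))
def onz(c,uv,z):
    R,t=c['R'],c['t']; C=-R.T@t
    d=R.T@np.linalg.solve(c['mtx'],np.array([uv[0],uv[1],1.]))
    return C+d*(z-C[2])/d[2]
def ray(c,uv):
    R,t=c['R'],c['t']; d=R.T@np.linalg.solve(c['mtx'],np.array([uv[0],uv[1],1.])); return -R.T@t,d/np.linalg.norm(d)
def tri(c1,p1,c2,p2):
    a,d=ray(c1,p1);b,e=ray(c2,p2)
    s=np.linalg.lstsq(np.c_[d,-e],b-a,rcond=None)[0]
    P,Q=a+s[0]*d,b+s[1]*e; return (P+Q)/2,np.linalg.norm(P-Q)
def proj(c,X):
    p=c['mtx']@(c['R']@np.array(X)+c['t']); return p[:2]/p[2]
E
python3 - <<'E'
from h import *
a=shot('top','top0');b=shot('side','side0')
im=np.hstack([a['frame'],b['frame']])
for c in (a,b): print(-c['R'].T@c['t'],c['R'][2],c['mtx'][0,0])
print(bot.read_state())
E
```

```text
[ 0.36278548 -0.01652899  1.15396613] [ 0.15587862  0.02144221 -0.98754346] 421.04176815046844
[0.4483236  1.01970356 0.95407494] [ 0.0767071  -0.76980209 -0.63365666] 453.68758634212463
{'time': 0.1, 'q': array([-1.23188096e+00,  2.64687728e-01,  1.60527570e+00, -2.39024128e-05,
        1.27370581e+00, -3.69121301e-02]), 'joint_vel': array([-6.36826276e-04, -1.75955977e-05, -3.77714867e-03,  2.63748901e-05,
        1.89892836e-03, -2.26797296e-04]), 'joint_torque': array([ 3.53634105e-04, -5.16709507e+01, -3.68588841e+01, -3.46964825e-06,
        6.32298645e-03,  6.16702721e-06]), 'tool_pos': array([ 0.24751028, -0.62725164,  0.23005918]), 'tcp_rot': array([-3.08427284e+00, -5.86508175e-01,  5.25819801e-04]), 'wrist_force': array([-0.07021953,  0.2021099 , -0.02470562]), 'torque': array([ 0.05380846, -0.03206808, -0.01141964]), 'width': 0.9983769827578838}
```

View pics/top0.png

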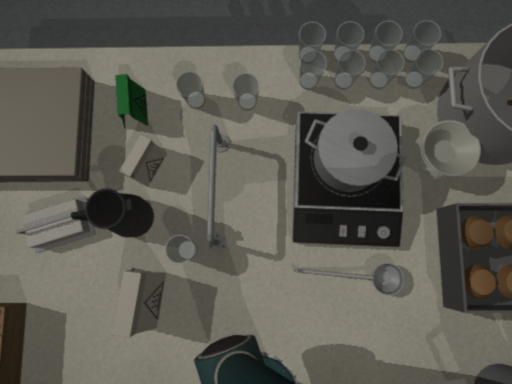

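View pics/side0.png

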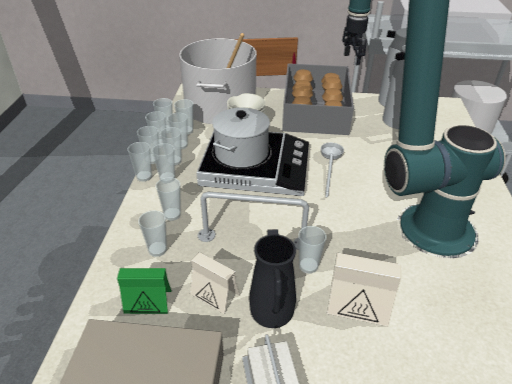

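```bash
python3 - <<'E'
from h import *
a=load('top0');b=load('side0')
A=cv2.resize(a['frame'][110:350,10:250],(480,480),interpolation=3)[:, :]
A=cv2.resize(a['frame'][120:270,100:250],(450,450),interpolation=cv2.INTER_CUBIC)
B=cv2.resize(b['frame'][240:330,180:250],(350,450),interpolation=cv2.INTER_CUBIC)
cv2.imwrite('pics/crop1.png',np.hstack([A,B]))
E
```

```text
(no output)
```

View pics/crop1.png

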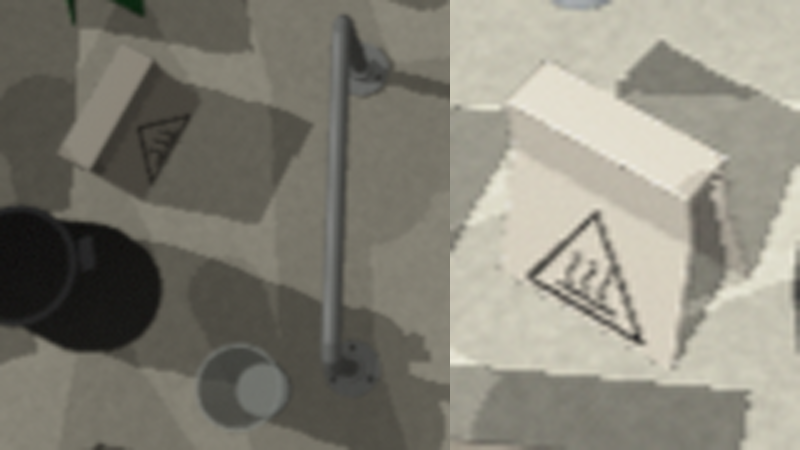

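```bash
python3 - <<'E'
from h import *
np.set_printoptions(precision=4,suppress=True)
a=load('top0');b=load('side0')
T=[(140,135.3),(152.3,140.7),(132.3,177),(120,171.7)]
P=np.array([onz(a,p,.114) for p in T]);print(P,P.mean(0))
S=[(199.6,252.4),(192,261),(227.6,279.6),(235.2,271.6)]
Q=np.array([onz(b,p,.114) for p in S]);print(Q,Q.mean(0))
print(tri(a,np.mean(T,0),b,np.mean(S,0)))
for P in (P,Q):print(cv2.minAreaRect((P[:,:2]*1000).astype(np.float32)))
# rail via Line: top points at z=.16
for p in [(214.3,126.7),(213,160),(212,200),(211,240.7)]: print('rail',onz(a,p,.16))
for p in [(205,196),(255,200),(306,204)]: print('railS',onz(b,p,.16))
for n,c,box in (('t',a,(290,215,410,250)),('s',b,(275,125,315,195))):
    f=cv2.cvtColor(c['frame'],cv2.COLOR_BGR2GRAY);x0,y0,x1,y1=box
    m=(f[y0:y1,x0:x1]>85).astype(np.uint8)
    k,l,st,ce=cv2.connectedComponentsWithStats(m)
    print(n,[(st[i,4],ce[i]+[x0,y0],st[i,2:4]) for i in range(1,k) if st[i,4]>10])
f=a['frame'];w=b['frame']
cv2.imwrite('pics/crop2.png',np.hstack([cv2.resize(f[200:260,280:420],(420,180*1),interpolation=2),cv2.resize(w[125:200,245:320],(180,180),interpolation=2)]))
cv2.imwrite('pics/crop2.png',np.hstack([cv2.resize(f[190:260,285:415],(0,0),fx=3.5,fy=3.5,interpolation=2)[:240],cv2.resize(w[130:170,265:315],(300,240),interpolation=2)]))
E
```

```text
[[0.6688 0.2961 0.114 ]
 [0.6542 0.2639 0.114 ]
 [0.5599 0.3114 0.114 ]
 [0.5738 0.3434 0.114 ]] [0.6142 0.3037 0.114 ]
[[0.6548 0.2697 0.114 ]
 [0.6678 0.2993 0.114 ]
 [0.5733 0.3466 0.114 ]
 [0.5589 0.3209 0.114 ]] [0.6137 0.3091 0.114 ]
(array([0.6144, 0.3054, 0.109 ]), np.float64(0.0012682487225160728))
((613.9855346679688, 303.62432861328125), (35.38761901855469, 107.38579559326172), 63.554771423339844)
((614.4362182617188, 309.5181884765625), (32.223106384277344, 108.72504425048828), 61.92856979370117)
rail [0.6754 0.0998 0.16  ]
rail [0.5918 0.1019 0.16  ]
rail [0.4942 0.1031 0.16  ]
rail [0.3977 0.1042 0.16  ]
railS [0.6685 0.1087 0.16  ]
railS [0.533  0.1104 0.16  ]
railS [0.3975 0.1117 0.16  ]
t [(np.int32(850), array([353.3247, 240.7329]), array([120,  35], dtype=int32)), (np.int32(58), array([342.5   , 230.4828]), array([ 6, 10], dtype=int32)), (np.int32(61), array([361.2295, 231.2787]), array([ 7, 11], dtype=int32)), (np.int32(97), array([383.1649, 232.    ]), array([11, 11], dtype=int32))]
s [(np.int32(1250), array([298.7016, 156.8952]), array([40, 70], dtype=int32)), (np.int32(49), array([298.2449, 143.7551]), array([10,  7], dtype=int32)), (np.int32(45), array([297.6222, 152.8667]), array([10,  7], dtype=int32)), (np.int32(46), array([296.3043, 161.    ]), array([10,  7], dtype=int32))]
```

View pics/crop2.png

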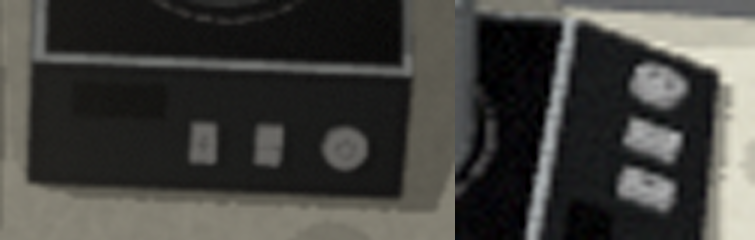

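Top-view candidates: the green sign at (130,100) is excluded. The large cream sign at (143,300) and the small cream one at (145,160) remain. The small one's roof measures about 108 x 33 mm, which matches 110 x 32, so it is the target. The crop shows the small cream sign with its triangle, the rail with no obstruction, and the round key at top (383,232) / side (298,144).

Emit:
drive_tool --deltas '[{"hand": 1, "offset": [0, 0, 6], "angular": [0, 0, 0]}, {"hand": 1, "offset": [2, 6, 12], "angular": [0, 0, 10]}, {"hand": 1, "offset": [18, 46, 13], "angular": [0, 0, 65]}, {"hand": 1, "offset": [18, 46, 13], "angular": [0, 0, 65]}, {"hand": 1, "offset": [18, 46, 13], "angular": [0, 0, 65]}, {"hand": 1, "offset": [18, 46, 13], "angular": [0, 0, 65]}, {"hand": 1, "offset": [18, 46, 13], "angular": [0, 0, 65]}, {"hand": 1, "offset": [18, 46, 13], "angular": [0, 0, 65]}]'

```text
time: 1.1
tool_pos: [0.4004, -0.235, 0.3566]
tcp_rot: [-2.286, -2.155, -0.0]
wrist_force: [0.8, -0.3, 1.3]
width: 1.0
```

```bash
python3 - <<'E'
from h import *
np.set_printoptions(precision=4,suppress=True)
a=load('top0');b=load('side0')
print('jug',onz(a,(107,209),.22),'jugS',onz(b,(275,247),.22))
print('green',[onz(a,p,.114) for p in [(116,76),(128,76),(125,125)]])
print('glass_c rim',onz(a,(180,247),.12))
print('pot knob',onz(a,(360,144),.215))
p,g=tri(a,(383.2,232),b,(298.2,143.8));print('key',p,g)
p,g=tri(a,(361.2,231.3),b,(297.6,152.9));print('minus',p,g)
p,g=tri(a,(342.5,230.5),b,(296.3,161));print('plus',p,g)
print(bot.read_state()['q'])
E
```

```text
jug [0.467  0.3321 0.22  ] jugS [0.4673 0.3308 0.22  ]
green [array([0.8306, 0.3662, 0.114 ]), array([0.8302, 0.3343, 0.114 ]), array([0.6966, 0.3362, 0.114 ])]
glass_c rim [0.3841 0.1847 0.12  ]
pot knob [ 0.6141 -0.2407  0.215 ]
key [ 0.4224 -0.329   0.0543] 1.837988254664092e-05
minus [ 0.4237 -0.2724  0.0546] 0.001381469813717281
plus [ 0.4264 -0.2243  0.0546] 0.0005507609425819792
[-0.5844 -0.1974  1.8534  0.0002  1.4857 -0.5255]
```

Emit:
drive_tool --deltas '[{"hand": 1, "offset": [20, 53, 0], "angular": [0, 0, 66]}, {"hand": 1, "offset": [20, 53, 0], "angular": [0, 0, 66]}, {"hand": 1, "offset": [20, 53, 0], "angular": [0, 0, 66]}, {"hand": 1, "offset": [20, 53, 0], "angular": [0, 0, 66]}, {"hand": 1, "offset": [20, 53, 0], "angular": [0, 0, 66]}, {"hand": 1, "offset": [20, 53, 0], "angular": [0, 0, 66]}, {"hand": 1, "offset": [20, 53, 0], "angular": [0, 0, 66]}, {"hand": 1, "offset": [20, 53, 0], "angular": [0, 0, 66]}]'

```text
time: 2.1
tool_pos: [0.577, 0.2328, 0.3563]
tcp_rot: [-0.745, -3.052, 0.001]
wrist_force: [0.6, -1.5, -1.3]
width: 1.0
```

Emit:
drive_tool --deltas '[{"hand": 1, "offset": [0, 0, 0], "angular": [0, 0, 0]}, {"hand": 1, "offset": [0, 0, 0], "angular": [0, 0, 0]}]'

```text
time: 2.35
tool_pos: [0.5764, 0.2305, 0.3559]
tcp_rot: [-0.744, -3.051, 0.003]
wrist_force: [-0.5, -0.8, -1.0]
width: 1.003
```

```bash
python3 - <<'E'
from h import *
c=shot('wrist','w1'); print(bot.read_state(), -c['R'].T@c['t'])
for p in [(.614,.305,.114),(.535,.106,.16)]: print(proj(c,p))
E
```

```text
{'time': 2.4, 'q': array([ 3.39686832e-01,  1.11739681e-01,  1.55655581e+00, -5.78742537e-04,
        1.47448930e+00, -7.51286761e-01]), 'joint_vel': array([-0.01637951, -0.01930114,  0.00453019,  0.00288266, -0.00179508,
        0.00161855]), 'joint_torque': array([ 7.70188719e-01, -4.37491071e+01, -3.82715964e+01,  5.63599938e-02,
       -2.68859864e-02, -1.64308483e-03]), 'tool_pos': array([0.57639182, 0.22988457, 0.35639732]), 'tcp_rot': array([-7.46246772e-01, -3.05097240e+00,  1.78226450e-03]), 'wrist_force': array([ 0.05535412, -0.42059869,  0.33247425]), 'torque': array([ 0.02708355,  0.00410907, -0.01411692]), 'width': 0.9986378826161618} [0.50624569 0.26725236 0.49786369]
[323.89435684 150.2807168 ]
[131.07145836 178.6276523 ]
```

View pics/w1.png

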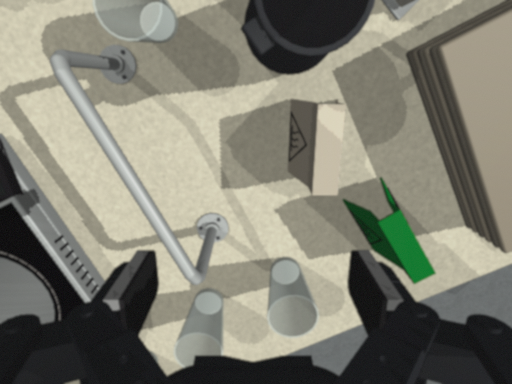

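The wrist view shows the sign roof as a bright quad at about (328,148). The rail tube runs (60,62) to (193,272), with no obstruction on either.

```bash
python3 - <<'E'
from h import *
np.set_printoptions(precision=4,suppress=True)
c=load('w1');g=cv2.cvtColor(c['frame'],cv2.COLOR_BGR2GRAY)
x0,y0=300,90
roi=g[y0:205,x0:355]
for th in (0,150,165):
    tt,m=cv2.threshold(roi,th,255,cv2.THRESH_BINARY|(cv2.THRESH_OTSU if th==0 else 0))
    cs=max(cv2.findContours(m,0,2)[0],key=cv2.contourArea)
    r=cv2.minAreaRect(cs);q=cv2.boxPoints(r)+[x0,y0]
    W=np.array([onz(c,p,.114) for p in q]);R=cv2.minAreaRect((W[:,:2]*1000).astype(np.float32))
    print(tt,r,R)
print(np.round(roi[60,::2]),roi[30,::2])
# rail: edges along perpendicular cuts between the two ends
A=np.array([62,66.]);B=np.array([190,266.]);d=(B-A)/np.linalg.norm(B-A);n=np.array([-d[1],d[0]])
C=[]
for s in np.linspace(.08,.92,15):
    p=A+s*(B-A);ks=np.arange(-14,14.1,.5)
    pts=(p+ks[:,None]*n).astype(np.float32)
    v=cv2.remap(cv2.GaussianBlur(c['frame'],(3,3),0),pts[None,:,0],pts[None,:,1],1)[0].astype(float)
    # tube is neutral grey-blue; table is warm: r-b
    rb=v[:,2]-v[:,0]; 
    on=np.where(rb<(rb.min()+np.median(rb[[0,1,2,-1,-2,-3]]))/2)[0]
    k=(ks[on[0]]+ks[on[-1]])/2;C.append(p+k*n); print(round(s,2),ks[on[0]],ks[on[-1]],onz(c,C[-1],.16),rb.min(),np.median(rb[[0,1,2,-1,-2,-3]]))
E
```

```text
143.0 ((26.999996185302734, 54.99999237060547), (53.99999237060547, 109.99998474121094), 0.0) ((613.7577514648438, 310.84893798828125), (66.5224380493164, 133.219482421875), 65.17269897460938)
150.0 ((30.705093383789062, 50.83198547363281), (108.55841827392578, 50.4412841796875), 82.80076599121094) ((610.7933959960938, 316.9679260253906), (61.240360260009766, 131.46746826171875), 72.55569458007812)
165.0 ((30.89377212524414, 50.25396728515625), (107.89026641845703, 49.88840866088867), 82.2881088256836) ((610.2005615234375, 317.44451904296875), (60.470558166503906, 130.58767700195312), 73.08490753173828)
[ 48  71  86  87  85  79  75 115 181 188 189 190 189 190 190 191 190 189
 190 190 189 187 187 186 185 182 182 185] [ 87  88  86  88  87  86  79  74 116 183 206 212 211 211 211 211 211 211
 211 211 211 212 190 184 184 182 165 124]
0.08 -5.5 10.5 [0.4269 0.1074 0.16  ] -1.0 24.5
0.14 -5.5 10.5 [0.4395 0.1073 0.16  ] -1.0 24.0
0.2 -5.0 10.5 [0.4524 0.1068 0.16  ] -1.0 23.5
0.26 -4.5 11.0 [0.4655 0.1061 0.16  ] -1.0 28.0
0.32 -4.5 10.5 [0.479  0.1062 0.16  ] -1.0 29.0
0.38 -4.5 10.5 [0.4928 0.106  0.16  ] -1.0 28.5
0.44 -4.0 10.5 [0.5068 0.1056 0.16  ] 0.0 28.5
0.5 -4.0 10.5 [0.5212 0.1054 0.16  ] -1.0 29.0
0.56 -4.0 10.5 [0.536  0.1052 0.16  ] -1.0 29.0
0.62 -4.0 10.5 [0.5511 0.105  0.16  ] -1.0 28.0
0.68 -3.5 10.5 [0.5665 0.1045 0.16  ] -1.0 29.5
0.74 -3.5 10.5 [0.5824 0.1043 0.16  ] -1.0 28.5
0.8 -3.0 10.5 [0.5986 0.1037 0.16  ] -1.0 28.0
0.86 -3.5 10.0 [0.6151 0.1041 0.16  ] -1.0 24.0
0.92 -3.0 10.5 [0.6322 0.1033 0.16  ] 0.0 29.5
```

```bash
python3 - <<'E'
from h import *
np.set_printoptions(precision=4,suppress=True,linewidth=200)
c=load('w1');f=c['frame'].astype(int)
rb=(f[...,2]-f[...,0]);print(rb[140,296:356:2],f[140,296:356:2,1]);print(rb[95:202:4,330],f[95:202:4,330,1])
for tol in (6,8,12):
    mk=np.zeros((386,514),np.uint8);im=c['frame'].copy()
    cv2.floodFill(im,mk,(329,140),0,(tol,)*3,(tol,)*3,4|(255<<8)|cv2.FLOODFILL_MASK_ONLY|cv2.FLOODFILL_FIXED_RANGE)
    m=cv2.morphologyEx(mk[1:-1,1:-1],cv2.MORPH_OPEN,np.ones((7,7),np.uint8))
    cs=max(cv2.findContours(m,0,2)[0],key=cv2.contourArea)
    W=np.array([onz(c,p,.114)[:2]*1000 for p in cs[:,0]],np.float32)
    print(tol,cv2.boundingRect(cs),cv2.minAreaRect(W),cv2.moments(W.reshape(-1,1,2))['m10']/cv2.moments(W.reshape(-1,1,2))['m00'])
E
```

```text
[ 9 12 13 12  8 12 12 11 11 14 27 29 30 31 30 30 31 30 30 30 30 30 31 30 27 27 27 27 27 26] [ 64  75  86  81  56  82  86  79  76  86 167 188 188 188 189 189 188 190 190 189 188 189 198 197 190 184 188 190 191 183]
[27 25 19 31 31 31 31 31 30 32 30 30 29 30 29 30 29 30 29 28 29 29 29 28 29 23 17] [182 181 135 197 212 212 211 212 212 198 189 189 190 190 189 189 190 190 189 189 189 189 190 189 190 155 121]
6 (314, 127, 30, 67) ((628.625244140625, 304.8535461425781), (31.883407592773438, 80.28732299804688), 62.18027877807617) 630.392545510465
8 (314, 127, 36, 68) ((630.7957763671875, 307.58721923828125), (38.90677261352539, 81.59281921386719), 62.17665100097656) 630.5014524886859
12 (314, 126, 55, 69) ((636.062744140625, 319.3047180175781), (65.22418212890625, 82.66865539550781), 62.67825698852539) 634.4490192532144
```

```bash
python3 - <<'E'
from h import *
c=load('w1')
cv2.imwrite('pics/crop3.png',cv2.resize(c['frame'][95:205,280:360],(0,0),fx=5,fy=5,interpolation=cv2.INTER_NEAREST))
E
```

```text
(no output)
```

View pics/crop3.png

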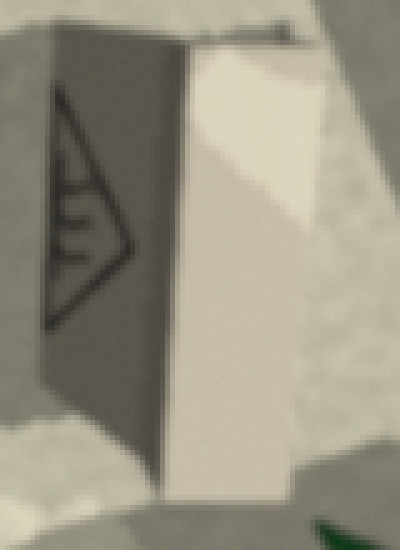

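```bash
python3 - <<'E'
from h import *
c=load('w1')
W=np.array([onz(c,p,.114) for p in [(317.5,103.4),(344.6,103.8),(337.6,195),(312.2,194.6)]])[:,:2]*1000
print(W,W.mean(0),cv2.minAreaRect(W.astype(np.float32)))
u=(W[2]+W[3]-W[0]-W[1])/2;print(np.linalg.norm(u),np.degrees(np.arctan2(u[1],u[0])),np.linalg.norm(W[1]-W[0]),np.linalg.norm(W[2]-W[3]))
from scipy.spatial.transform import Rotation as Ro
s=bot.read_state();print(s['tool_pos'],Ro.from_rotvec(s['tcp_rot']).as_matrix())
E
```

```text
[[561.53225685 320.04042835]
 [575.9448256  346.95558822]
 [672.85941103 297.64596226]
 [658.07993355 270.17007368]] [617.10410676 308.70301313] ((617.1958618164062, 308.84326171875), (31.19431495666504, 109.1886978149414), 62.68202590942383)
108.70178865026828 -27.142309751737038 30.531098385155115 31.198676378715085
[0.57639182 0.22988457 0.35639732] [[-8.87102430e-01  4.61571673e-01 -9.32063028e-04]
 [ 4.61572447e-01  8.87102019e-01 -9.40348859e-04]
 [ 3.92796598e-04 -1.26440037e-03 -9.99999124e-01]]
```

Emit:
drive_tool --deltas '[{"hand": 1, "offset": [4, 7.7, -3], "angular": [0, 0, 0]}, {"hand": 1, "offset": [4, 7.7, -3], "angular": [0, 0, 0]}, {"hand": 1, "offset": [4, 7.7, -9], "angular": [0, 0, 0]}, {"hand": 1, "offset": [4, 7.7, -15], "angular": [0, 0, 0]}, {"hand": 1, "offset": [4, 7.7, -20], "angular": [0, 0, 0]}, {"hand": 1, "offset": [4, 7.7, -20], "angular": [0, 0, 0]}, {"hand": 1, "offset": [4, 7.7, -20], "angular": [0, 0, 0]}]'

```text
time: 3.28
tool_pos: [0.6182, 0.3072, 0.1596]
tcp_rot: [0.747, 3.049, 0.003]
wrist_force: [-0.5, -0.0, 0.6]
width: 0.997
```

```bash
python3 - <<'E'
from h import *
np.set_printoptions(precision=4,suppress=True)
c=shot('wrist','w2');s=bot.read_state();print(s['tool_pos'],s['tcp_rot'])
cv2.imwrite('pics/w2.png',c['frame'])
for x in (-.055,.055):
  for y in (-.016,.016):
    t=np.radians(-27.2);p=np.array([.616,.307])+[x*np.cos(t)-y*np.sin(t),x*np.sin(t)+y*np.cos(t)]
    print(proj(c,(*p,.114)))
E
```

```text
[0.619  0.3079 0.1608] [0.7464 3.047  0.0054]
[220.9336 121.9426]
[278.1917 121.6398]
[226.7192 290.0015]
[275.019  289.7168]
```

View pics/w2.png

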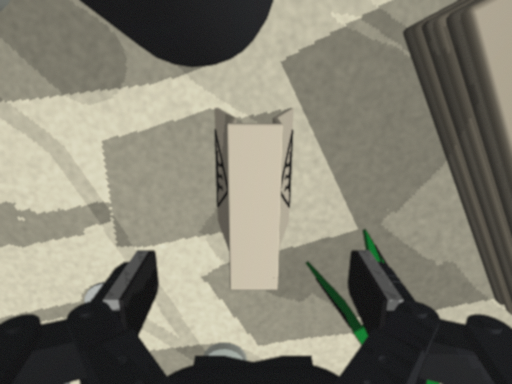

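The wrist view shows the roof from (228,124) to (284,124) and (231,290) to (279,290). It is centred between the fingertips at about column 254 and square to them.

Emit:
drive_tool --deltas '[{"hand": 1, "offset": [-0.1, 0.1, -4], "angular": [0, 0, 0]}, {"hand": 1, "offset": [-0.1, 0.1, -8.4], "angular": [0, 0, 0]}, {"hand": 1, "offset": [-0.1, 0.1, -8.4], "angular": [0, 0, 0]}, {"hand": 0.2, "offset": [-0.1, 0.1, -8.4], "angular": [0, 0, 0]}, {"hand": 0.2, "offset": [-0.1, 0.1, -8.4], "angular": [0, 0, 0]}, {"hand": 0, "offset": [-0.1, 0.1, -8.4], "angular": [0, 0, 0]}, {"hand": 0, "offset": [-0.1, 0.1, -8.4], "angular": [0, 0, 0]}, {"hand": 0, "offset": [-0.1, 0.1, -8.4], "angular": [0, 0, 0]}]' --force 30

```text
time: 4.32
tool_pos: [0.6171, 0.3092, 0.0753]
tcp_rot: [0.746, 3.049, 0.003]
wrist_force: [-1.8, -0.9, 7.0]
width: 0.37
```

Emit:
drive_tool --deltas '[{"hand": 0, "offset": [0, 0, 0], "angular": [0, 0, 0]}, {"hand": 0, "offset": [0, 0, 0], "angular": [0, 0, 0]}, {"hand": 0, "offset": [0, 0, 0], "angular": [0, 0, 0]}]'

```text
time: 4.7
tool_pos: [0.6171, 0.3091, 0.0753]
tcp_rot: [0.746, 3.049, 0.003]
wrist_force: [-1.2, -1.8, 6.4]
width: 0.369
```

Emit:
drive_tool --deltas '[{"hand": 0, "offset": [0, 0, 4], "angular": [0, 0, 0]}, {"hand": 0, "offset": [0, 0, 10], "angular": [0, 0, 0]}, {"hand": 0, "offset": [0, 0, 16], "angular": [0, 0, 0]}, {"hand": 0, "offset": [0, 0, 21], "angular": [0, 0, 0]}, {"hand": 0, "offset": [0, -4, 22], "angular": [0, 0, 5]}, {"hand": 0, "offset": [-4, -9, 22], "angular": [0, 0, 12]}, {"hand": 0, "offset": [-6, -15, 22], "angular": [0, 0, 20]}, {"hand": 0, "offset": [-8.2, -20.4, 22], "angular": [0, 0, 26]}]'

```text
time: 5.7
tool_pos: [0.5328, 0.1033, 0.293]
tcp_rot: [0.033, 3.141, -0.0]
wrist_force: [0.3, -0.8, -1.4]
width: 0.369
```

Emit:
drive_tool --deltas '[{"hand": 0, "offset": [0, 0, 0], "angular": [0, 0, 0]}, {"hand": 0, "offset": [0, 0, 0], "angular": [0, 0, 0]}, {"hand": 0, "offset": [0, 0, 0], "angular": [0, 0, 0]}]'

```text
time: 6.08
tool_pos: [0.5343, 0.1059, 0.2929]
tcp_rot: [0.039, 3.141, 0.001]
wrist_force: [0.1, -0.7, -2.2]
width: 0.373
```

```bash
python3 - <<'E'
from h import *
np.set_printoptions(precision=4,suppress=True)
c=shot('wrist','w3');d=shot('side','s3');s=bot.read_state();print(s['tool_pos'],s['tcp_rot'],s['width'],s['wrist_force'])
cv2.imwrite('pics/c3.png',np.hstack([c['frame'][:, 60:460],d['frame'][60:444,100:430]]))
E
```

```text
[0.5342 0.106  0.2927] [-0.0381 -3.1411 -0.0003] 0.37327754783127876 [-0.2393  0.4972 -1.2038]Traceback (most recent call last):
  File "<stdin>", line 4, in <module>
    return _nx.concatenate(arrs, 1, dtype=dtype, casting=casting)
           ~~~~~~~~~~~~~~~^^^^^^^^^^^^^^^^^^^^^^^^^^^^^^^^^^^^^^^
ValueError: all the input array dimensions except for the concatenation axis must match exactly, but along dimension 0, the array at index 0 has size 384 and the array at index 1 has size 324
```

```bash
python3 - <<'E'
from h import *
c=load('w3');d=load('s3')
cv2.imwrite('pics/c3.png',np.hstack([c['frame'][:, 60:460],d['frame'][:,90:450]]))
E
```

```text
(no output)
```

View pics/c3.png

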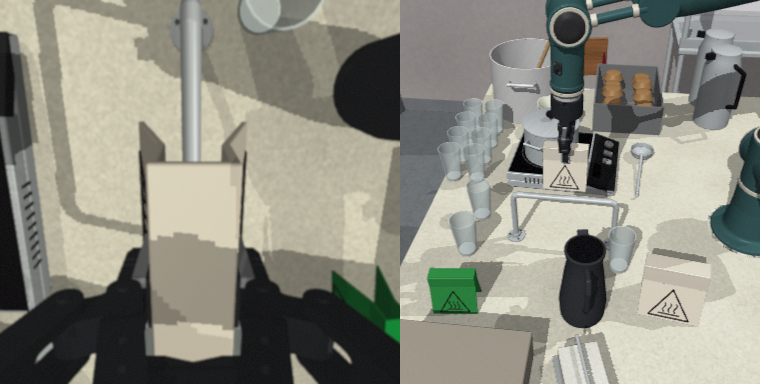

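```bash
python3 - <<'E'
from h import *
np.set_printoptions(precision=4,suppress=True)
c=load('w3');f=cv2.GaussianBlur(c['frame'],(3,3),0).astype(int)
for r in (60,80,100,120,140,155):
    rb=f[r,225:285,2]-f[r,225:285,0]
    on=np.where(rb<10)[0]; u=225+(on[0]+on[-1])/2
    print(r,on[0]+225,on[-1]+225,onz(c,(u,r),.16), c['frame'].shape)
g=f[172,195:320].sum(1)/3; print(np.round(g).astype(int))
for r,a,b in ((175,208,298),(300,209,299)): print(onz(c,(a,r),.331),onz(c,(b,r),.331))
print(c['mtx'][0],-c['R'].T@c['t'])
E
```

```text
60 241 261 [0.4404 0.1069 0.16  ] (384, 512, 3)
80 242 260 [0.4552 0.1066 0.16  ] (384, 512, 3)
100 242 260 [0.4705 0.1062 0.16  ] (384, 512, 3)
120 242 259 [0.4863 0.1054 0.16  ] (384, 512, 3)
140 243 259 [0.5027 0.1054 0.16  ] (384, 512, 3)
155 243 259 [0.5155 0.105  0.16  ] (384, 512, 3)
[197 195 191 173 133  81  42  34  54  83 112 141 170 192 204 206 206 205
 206 206 206 206 205 205 205 205 205 205 205 205 205 205 205 205 205 205
 205 205 205 205 205 205 205 205 205 205 205 205 205 205 205 205 204 205
 205 205 205 205 205 205 205 205 205 204 204 205 205 205 205 204 205 204
 204 204 205 204 204 205 205 205 205 205 205 205 205 205 205 205 205 204
 204 205 205 203 199 192 185 183 182 182 182 182 182 183 184 181 162 122
  81  76 114 160 182 183 179 178 179 181 182 184 183 181 178 175 174]
[0.4841 0.0925 0.331 ] [0.4848 0.1218 0.331 ]
[0.5322 0.0897 0.331 ] [0.533  0.1231 0.331 ]
[331.0602   0.     252.7334] [0.455  0.1077 0.4348]
```

Emit:
drive_tool --deltas '[{"hand": 0, "offset": [0.1, -0.1, -3], "angular": [0, 0, 0]}, {"hand": 0, "offset": [0.1, -0.1, -6], "angular": [0, 0, 0]}, {"hand": 0, "offset": [0.1, -0.1, -8], "angular": [0, 0, 0]}, {"hand": 0, "offset": [0.1, -0.1, -10], "angular": [0, 0, 0]}, {"hand": 0, "offset": [0.1, -0.1, -12], "angular": [0, 0, 0]}, {"hand": 0, "offset": [0.1, -0.1, -14], "angular": [0, 0, 0]}, {"hand": 0, "offset": [0.1, -0.1, -15.2], "angular": [0, 0, 0]}, {"hand": 0, "offset": [0.1, -0.1, -15.2], "angular": [0, 0, 0]}]'

```text
time: 7.18
tool_pos: [0.5342, 0.104, 0.1398]
tcp_rot: [-0.04, -3.139, 0.0]
wrist_force: [0.8, -0.0, -0.9]
width: 0.371
```

Emit:
drive_tool --deltas '[{"hand": 0, "offset": [0, 0, -0.3], "angular": [0, 0, 0]}, {"hand": 0, "offset": [0, 0, -0.5], "angular": [0, 0, 0]}, {"hand": 0, "offset": [0, 0, -0.5], "angular": [0, 0, 0]}, {"hand": 0, "offset": [0, 0, -0.5], "angular": [0, 0, 0]}]'

```text
time: 7.68
tool_pos: [0.535, 0.1038, 0.1362]
tcp_rot: [0.04, 3.141, 0.0]
wrist_force: [-0.4, -0.8, -0.3]
width: 0.371
```

Emit:
drive_tool --deltas '[{"hand": 0, "offset": [0, 0, -0.2], "angular": [0, 0, 0]}, {"hand": 0, "offset": [0, 0, -0.3], "angular": [0, 0, 0]}, {"hand": 0, "offset": [0, 0, -0.3], "angular": [0, 0, 0]}]'

```text
time: 8.05
tool_pos: [0.5351, 0.1038, 0.1338]
tcp_rot: [0.04, 3.141, 0.0]
wrist_force: [-2.5, -0.9, 4.5]
width: 0.368
```

Emit:
drive_tool --deltas '[{"hand": 0.45, "offset": [0, 0, 0], "angular": [0, 0, 0]}, {"hand": 0.6, "offset": [0, 0, 0], "angular": [0, 0, 0]}, {"hand": 0.9, "offset": [0, 0, 0], "angular": [0, 0, 0]}, {"hand": 0.9, "offset": [0, 0, 0], "angular": [0, 0, 0]}, {"hand": 0.9, "offset": [0, 0, 0], "angular": [0, 0, 0]}, {"hand": 0.9, "offset": [0, 0, 4], "angular": [0, 0, 0]}, {"hand": 0.9, "offset": [0, 0, 10], "angular": [0, 0, 0]}, {"hand": 0.9, "offset": [0, 0, 15], "angular": [0, 0, 0]}]'

```text
time: 9.05
tool_pos: [0.535, 0.1038, 0.2849]
tcp_rot: [0.04, 3.14, 0.0]
wrist_force: [0.7, 0.1, -0.8]
width: 0.904
```

Emit:
drive_tool --deltas '[{"hand": 0.9, "offset": [0, 0, 5], "angular": [0, 0, 0]}, {"hand": 0.5, "offset": [-5, -5, 5], "angular": [0, 0, 0]}, {"hand": 0, "offset": [-10, -10, 5], "angular": [0, 0, 0]}, {"hand": 0, "offset": [-15, -15, 5], "angular": [0, 0, 0]}, {"hand": 0, "offset": [-19, -21, 5], "angular": [0, 0, 0]}, {"hand": 0, "offset": [-19, -27, 5], "angular": [0, 0, 0]}, {"hand": 0, "offset": [-19, -33, 3], "angular": [0, 0, 0]}, {"hand": 0, "offset": [-19, -35, 1], "angular": [0, 0, 0]}]'

```text
time: 10.05
tool_pos: [0.3447, -0.2491, 0.2941]
tcp_rot: [0.043, 3.138, -0.005]
wrist_force: [0.1, -0.1, 0.3]
width: 0.002
```

```bash
python3 - <<'E'
from h import *
np.set_printoptions(precision=4,suppress=True)
c=shot('wrist','w4');d=shot('side','s4');t=shot('top','t4');s=bot.read_state();print(s['tool_pos'],s['tcp_rot'],s['width'],s['wrist_force'],s['q'])
cv2.imwrite('pics/c4.png',np.hstack([c['frame'][:, 60:460],d['frame'][:,90:450]]))
E
```

```text
[ 0.3434 -0.2473  0.291 ] [-0.0468 -3.1381 -0.0037] 0.0004735776220667107 [ 0.1757 -0.8065  0.3203] [-0.6829 -0.2609  2.0208 -0.0001  1.3856 -2.2239]
```

View pics/c4.png

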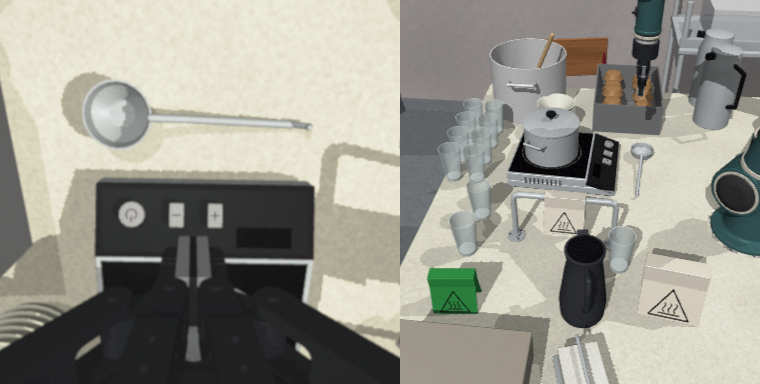

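The sign hangs astride the rail at mid-span, about (565,213) in the side half of the picture. The wrist half shows the power key at (131,213), minus at (176,214) and plus at (214,215), with 60 to add to each column.

```bash
python3 - <<'E'
from h import *
np.set_printoptions(precision=4,suppress=True)
c=load('w4');g=cv2.cvtColor(c['frame'],cv2.COLOR_BGR2GRAY)
x0,y0,x1,y1=170,195,290,235
k,l,st,ce=cv2.connectedComponentsWithStats((g[y0:y1,x0:x1]>110).astype(np.uint8))
P=sorted([(ce[i]+[x0,y0]).tolist()+[int(st[i,4])]+st[i,2:4].tolist() for i in range(1,k) if 150<st[i,4]<900]);print(P)
a=load('top0');b=load('side0')
Z=[.050,.0545,.059]
for p in P: print([onz(c,p[:2],z) for z in Z])
w=P[0][:2]
print('wt',tri(c,w,a,(383.2,232)),'ws',tri(c,w,b,(298.2,143.8)))
# hob front lower edge / glass-frame edge for yaw
for q in [(158,258),(367,262)]: print('ridge',onz(c,q,.065))
E
```

```text
[[191.28625235404897, 213.89077212806026, 531, 26, 26], [236.02770083102493, 214.67313019390582, 361, 15, 25], [274.86871508379886, 215.31564245810057, 358, 15, 25]]
[array([ 0.4249, -0.3292,  0.05  ]), array([ 0.423 , -0.3283,  0.0545]), array([ 0.4212, -0.3273,  0.059 ])]
[array([ 0.4274, -0.2729,  0.05  ]), array([ 0.4255, -0.2726,  0.0545]), array([ 0.4236, -0.2723,  0.059 ])]
[array([ 0.4295, -0.224 ,  0.05  ]), array([ 0.4276, -0.2242,  0.0545]), array([ 0.4257, -0.2245,  0.059 ])]
wt (array([ 0.4223, -0.3281,  0.0565]), np.float64(0.0005090313133050082)) ws (array([ 0.4226, -0.3281,  0.055 ]), np.float64(0.00038014885388524996))
ridge [ 0.478  -0.3734  0.065 ]
ridge [ 0.4904 -0.1081  0.065 ]
```

Emit:
drive_tool --deltas '[{"hand": 0, "offset": [3, -4, -2], "angular": [0, 0, -10]}, {"hand": 0, "offset": [5, -8, -5], "angular": [0, 0, -75]}, {"hand": 0, "offset": [5, -8, -9], "angular": [0, 0, -75]}, {"hand": 0, "offset": [5, -8, -9], "angular": [0, 0, -75]}, {"hand": 0, "offset": [5, -8, -9], "angular": [0, 0, -75]}, {"hand": 0, "offset": [5, -8, -9], "angular": [0, 0, -75]}, {"hand": 0, "offset": [5, -8, -9], "angular": [0, 0, -75]}, {"hand": 0, "offset": [5, -8, -9], "angular": [0, 0, -75]}]'

```text
time: 11.2
tool_pos: [0.3957, -0.3254, 0.2036]
tcp_rot: [1.94, 2.47, 0.0]
wrist_force: [-0.3, 1.0, -0.2]
width: 0.002
```

Emit:
drive_tool --deltas '[{"hand": 0, "offset": [1.5, 0, -3], "angular": [-0.8, -18, 0]}, {"hand": 0, "offset": [1.5, 0, -6], "angular": [-0.8, -18, 0]}, {"hand": 0, "offset": [1.5, 0, -8], "angular": [-0.8, -18, 0]}, {"hand": 0, "offset": [1.5, 0, -8], "angular": [-0.8, -18, 0]}, {"hand": 0, "offset": [1.5, 0, -8], "angular": [-0.8, -18, 0]}]'

```text
time: 11.82
tool_pos: [0.411, -0.3268, 0.1244]
tcp_rot: [1.775, 2.258, 0.265]
wrist_force: [-0.0, -0.5, 0.4]
width: 0.001
```

```bash
cat > k.py <<'E'
from h import *
from scipy.spatial.transform import Rotation as Ro
np.set_printoptions(precision=4,suppress=True)
K=np.array([.4225,-.328,.0555]);n=np.array([-.3087,.0140,.951]);n/=np.linalg.norm(n)
s=bot.read_state();z=Ro.from_rotvec(s['tcp_rot']).as_matrix()[:,2]
d=s['tool_pos']-K;h=d@n
print(s['time'],s['tool_pos'],'z',z,'rot needed deg',np.degrees(np.cross(z,-n)),'height mm',h*1e3,'lateral fix cm',-(d-h*n)*100,'F.n',s['wrist_force']@n,s['wrist_force'],s['q'])
E
python3 k.py
```

```text
11.825 [ 0.411  -0.3268  0.1244] z [ 0.3105 -0.0151 -0.9505] rot needed deg [0.0586 0.1049 0.0175] height mm 69.09322030920293 lateral fix cm [-0.9797 -0.0227 -0.3177] F.n 0.4225890988533145 [-0.0234 -0.464   0.4436] [-0.8715 -0.0666  2.2097  0.3213  0.806  -1.3111]
```

Emit:
drive_tool --deltas '[{"hand": 0, "offset": [-1, 0, -0.3], "angular": [0, 0, 0]}, {"hand": 0, "offset": [0, -0.1, -3.3], "angular": [0, 0, 0]}, {"hand": 0, "offset": [0.7, -0.1, -5.5], "angular": [0, 0, 0]}, {"hand": 0, "offset": [0.97, -0.11, -6.3], "angular": [0, 0, 0]}, {"hand": 0, "offset": [0.97, -0.11, -6.3], "angular": [0, 0, 0]}, {"hand": 0, "offset": [0.97, -0.11, -6.3], "angular": [0, 0, 0]}]'

```text
time: 12.58
tool_pos: [0.42, -0.328, 0.061]
tcp_rot: [1.777, 2.257, 0.265]
wrist_force: [-0.1, 0.5, -0.8]
width: -0.004
```

```bash
python3 k.py; python3 - <<'E'
from h import *
c=shot('wrist','w5');d=shot('side','s5')
print(proj(d,(.4225,-.328,.0555)))
cv2.imwrite('pics/c5.png',np.hstack([cv2.resize(c['frame'],(400,300)),cv2.resize(d['frame'][110:185,240:340],(400,300),interpolation=2)]))
E
```

```text
12.575 [ 0.42  -0.328  0.061] z [ 0.3101 -0.015  -0.9506] rot needed deg [0.0567 0.0853 0.0172] height mm 5.965175229178672 lateral fix cm [0.0679 0.0087 0.0219] F.n -0.7500016336816525 [-0.0624  0.5434 -0.8169] [-0.8576  0.0418  2.2431  0.3708  0.6689 -1.3648]
[298.2045866  143.66775918]
```

View pics/c5.png

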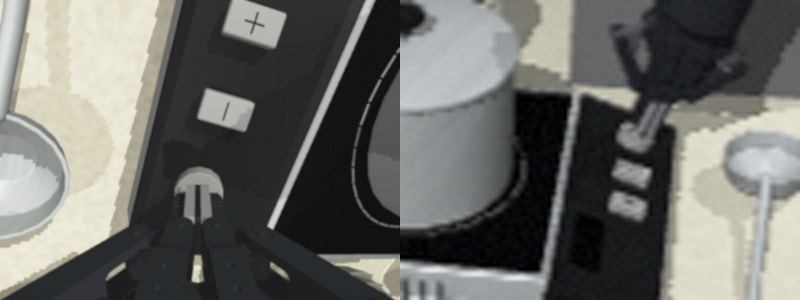

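Fingertips are over the round key, about (200,185) in the wrist half, and clear of the minus key. Now probing down in small steps.

Emit:
drive_tool --deltas '[{"hand": 0, "offset": [0.1, 0, -0.12], "angular": [0, 0, 0]}, {"hand": 0, "offset": [0.16, 0, -0.27], "angular": [0, 0, 0]}, {"hand": 0, "offset": [0.16, 0, -0.27], "angular": [0, 0, 0]}]'

```text
time: 13.05
tool_pos: [0.421, -0.3272, 0.057]
tcp_rot: [1.779, 2.258, 0.266]
wrist_force: [-0.3, 0.0, 0.1]
width: 0.001
```

```bash
python3 k.py
```

```text
13.05 [ 0.421  -0.3272  0.057 ] z [ 0.3089 -0.0136 -0.951 ] rot needed deg [-0.0222  0.0085 -0.0073] height mm 1.8898919180868223 lateral fix cm [ 0.0879 -0.076   0.0296] F.n 0.18583541975512347 [-0.3127  0.0145  0.0937] [-0.8547  0.0496  2.2438  0.3731  0.6621 -1.3652]
```

Emit:
drive_tool --deltas '[{"hand": 0, "offset": [0.03, 0, -0.1], "angular": [0, 0, 0]}, {"hand": 0, "offset": [0.03, 0, -0.1], "angular": [0, 0, 0]}]'

```text
time: 13.3
tool_pos: [0.4214, -0.3273, 0.0562]
tcp_rot: [1.779, 2.258, 0.266]
wrist_force: [-1.3, 1.7, 2.7]
width: -0.003
```

```bash
python3 k.py
```

```text
13.3 [ 0.4214 -0.3273  0.0562] z [ 0.309  -0.0137 -0.951 ] rot needed deg [-0.0178  0.0172 -0.006 ] height mm 1.0465740286574277 lateral fix cm [ 0.0738 -0.0658  0.0249] F.n 2.9763947263975266 [-1.3137  1.6801  2.6784] [-0.8542  0.0515  2.2436  0.3739  0.6602 -1.366 ]
```

Emit:
drive_tool --deltas '[{"hand": 0, "offset": [0.03, 0, -0.1], "angular": [0, 0, 0]}, {"hand": 0, "offset": [0.03, 0, -0.1], "angular": [0, 0, 0]}]'

```text
time: 13.55
tool_pos: [0.4217, -0.3273, 0.0554]
tcp_rot: [1.779, 2.258, 0.266]
wrist_force: [-2.4, 1.4, 5.3]
width: -0.0
```

```bash
python3 k.py
```

```text
13.55 [ 0.4217 -0.3273  0.0554] z [ 0.3091 -0.0137 -0.9509] rot needed deg [-0.0155  0.0236 -0.0054] height mm 0.11288717773719328 lateral fix cm [ 0.0721 -0.0661  0.0244] F.n 5.799689496024145 [-2.3855  1.4155  5.303 ] [-0.8538  0.0533  2.2438  0.3749  0.6581 -1.3667]
```

Emit:
drive_tool --deltas '[{"hand": 0, "offset": [0.015, 0, -0.05], "angular": [0, 0, 0]}, {"hand": 0, "offset": [0.03, 0, -0.1], "angular": [0, 0, 0]}, {"hand": 0, "offset": [0.03, 0, -0.1], "angular": [0, 0, 0]}]'

```text
time: 13.92
tool_pos: [0.4221, -0.3274, 0.0544]
tcp_rot: [1.779, 2.258, 0.266]
wrist_force: [-2.7, 1.2, 5.8]
width: -0.001
```

```bash
python3 k.py
```

```text
13.925 [ 0.4221 -0.3274  0.0544] z [ 0.3092 -0.0138 -0.9509] rot needed deg [-0.0102  0.0286 -0.0037] height mm -0.9168710445269014 lateral fix cm [ 0.0725 -0.064   0.0245] F.n 6.367638932173358 [-2.6999  1.1563  5.802 ] [-0.8533  0.0553  2.244   0.3759  0.6558 -1.3675]
```

Emit:
drive_tool --deltas '[{"hand": 0, "offset": [0.01, 0, -0.035], "angular": [0, 0, 0]}, {"hand": 0, "offset": [0.02, 0, -0.06], "angular": [0, 0, 0]}, {"hand": 0, "offset": [0.02, 0, -0.06], "angular": [0, 0, 0]}]'

```text
time: 14.3
tool_pos: [0.4223, -0.3274, 0.0536]
tcp_rot: [1.779, 2.257, 0.266]
wrist_force: [-2.0, 0.7, 4.3]
width: 0.001
```

```bash
python3 k.py
```

```text
14.3 [ 0.4223 -0.3274  0.0536] z [ 0.3092 -0.0139 -0.9509] rot needed deg [-0.0077  0.0269 -0.0029] height mm -1.7566882663323544 lateral fix cm [ 0.076  -0.0667  0.0257] F.n 4.741311893458326 [-2.0126  0.6706  4.3222] [-0.8528  0.057   2.2442  0.3766  0.654  -1.3679]
```

The force fell from about 6.4 N to 4.7 N at roughly 3.1 mm of travel, so the key has clicked. Backing off along the normal.

Emit:
drive_tool --deltas '[{"hand": 0, "offset": [-0.15, 0, 0.48], "angular": [0, 0, 0]}, {"hand": 0, "offset": [-0.6, 0, 1.9], "angular": [0, 0, 0]}, {"hand": 0, "offset": [-2, 0, 6.2], "angular": [0, 0, 0]}, {"hand": 0, "offset": [-3, 0, 12], "angular": [0, 0, 0]}, {"hand": 0, "offset": [-3, -6, 18], "angular": [0, 0, 0]}, {"hand": 0, "offset": [-5, -12, 20], "angular": [0, 0, 0]}, {"hand": 0, "offset": [-5, -15, 20], "angular": [0, 0, 0]}, {"hand": 0, "offset": [-5, -15, 20], "angular": [0, 0, 0]}]'

```text
time: 15.3
tool_pos: [0.3714, -0.4813, 0.2557]
tcp_rot: [1.78, 2.253, 0.262]
wrist_force: [-0.3, -0.2, -0.5]
width: 0.0
```

```bash
python3 - <<'E'
from h import *
t=shot('top','t6');d=shot('side','s6');s=bot.read_state();print(s['time'],s['tool_pos'],s['joint_vel'].round(3),s['wrist_force'])
g=cv2.absdiff(d['frame'],load('side0')['frame']).max(2)
cv2.imwrite('pics/c6.png',np.hstack([t['frame'][:,90:480],d['frame'][:,100:500]]))
E
```

```text
15.4 [ 0.37155589 -0.47721207  0.25345682] [ 0.019 -0.012  0.035  0.002 -0.002 -0.001] [-0.19157976  0.62641836 -0.77102413]
```

View pics/c6.png

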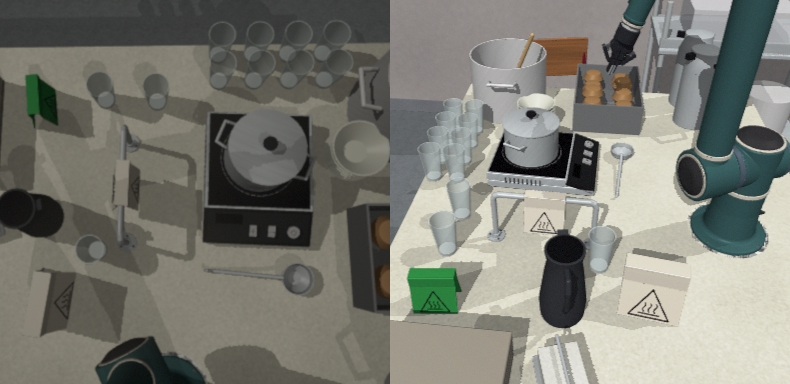

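The sign hangs centred on the rail, at about (127,183) in the top half and (545,213) in the side half. Nothing else has moved, and the arm is clear.

```bash
python3 -c "
from workcell import bot
print(bot.finish_job())"
```

```text
the job is handed in; nothing more can be done
None
```

I draped the small cream sign astride the guard rail and let go of it, then clicked the power key once and handed the job in at about 15.4 s.

- **Sign:** The rail took its weight with about 4.5 N felt at the wrist. The final top and side pictures show it hanging at mid-span, clear of both posts.
- **Power key:** The force rose to about 6.4 N, then fell to 4.7 N at an estimated 3.1 mm of travel. That is past the 2.2 mm contact point and short of the 4.8 mm damage limit. I backed off along the panel normal straight after that reading.
- **Surroundings:** In the final pictures the pot, jug, glasses, ladle and other signs stand where they were, and the arm touches nothing.
- **Not confirmed:** The hob shows no indicator that I could see, so the click rests on the force drop alone. The key coming back up was not measured. The 3.1 mm is inferred from the force curve, not read directly.
- **Disagreements:** The first top and side estimates differed by 5 to 8 mm in y. I settled that with closer wrist-camera views before grasping.

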